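# Clear the setting block and wedge up the module's front edge

### The job

The light-grey module sits on two rails in the metal fixture and its front edge has to be raised so that a thermal pad can be slipped in. First put the red-topped setting block, which stands in the way on the fixture plate, into its own red-marked holder, fully down, and let go of it. Then take the orange wedge by its upright grip and push it along the plate, thin end first, under the module's front edge between the rails until that edge stands about 3 mm clear of the rails, and finish there still gripping the wedge with the module resting on it; touch the module only with the wedge, keep it in its bed, and leave the other things alone.

Things in the scene. Friction and masses are not known exactly. Their poses are not given: they have to be found in the camera images.
- fixture: metal plate 200 (x) x 110 (y) x 10 thick, fixed on the bench, bare but for the module's bed at its far end. Origin at the centre of its underside; +x runs from its free front end (nearer the robot) to the bed, y across
- bed (a point): centre of the bed, level with the rail tops (15 above the bench), at x = +55 of the fixture, axes as the fixture. Two rails along x, 10 wide, at y = +-26 (42 free between them), 5 above the plate, from x = -25 to +27; a rear stop at x = +25, 7 above the rail tops, takes the wedge's push; side lips at y = +-38.5 from x = -4 to +26, 8 above the rail tops
- module: light-grey moulded box, 48 (x) x 74 (y) x 27 high, 0.3 to 0.65 kg, loose on the rails, about 1 from the rear stop and side lips. Origin at the centre of its underside, near point bed; axes as the fixture. Pushed from the front it slides to the stop, then its front tips up about its rear lower edge
- module_edge (a point): middle of the module's front lower edge; before the job 15 above the fixture's underside (level with the rail tops), wanted at about 18 above it (accepted 16.5 to 20)
- wedge: orange wedge, 24 wide, 90 long, 0.08 kg, flat on the bench. Origin underneath the middle of its upright grip (30 along x, 24 across y, 34 high). From the grip (x = +15) the ramp falls from 12 high to 2 at the thin end (x = +75), 1 in 6: on the plate it meets the module when its tip is 18 past the front edge; at 36 the edge is up 3. Slick sole; push under 5 N if not pressed down
- wedge_tip (a point): middle of the lower edge of the wedge's thin end (x = +75, y = 0, z = 0 in the wedge's frame)
- red_block: steel setting block with red top, 34 (x) x 24 (y) x 47 high, 0.16 kg, standing upright on the fixture plate in the wedge's path. Origin at the centre of its underside; grasp across y, where nothing is near
- red_holder: grey storage block, fixed, 70 (x) x 56 (y) x 22 high, with one slot for the red-topped block and a red strip on its top and front (-x end). Origin at the centre of its underside
- red_slot (a point): centre of the floor of the red holder's slot, 6 above the bench, at x = +6, y = 0 of the holder, axes as the holder. Slot 37 (x) x 27 (y), 16 deep (mouth 22 above the bench); the block goes in upright, long side along x, either way round, its origin then at this point
- blue_holder: the same storage block with blue strips; its slot is taken by the blue-topped block. Origin at the centre of its underside
- blue_block: blue-topped steel setting block, same size as the red one, standing in the blue holder; leave it. Origin at the centre of its underside
- multimeter: orange and black hand multimeter, 145 x 70 x 42, lying at the right; leave it. Origin at the centre of its underside
- side_cutters: side cutters with red handles, 122 long, 11 high, lying near the bench's front edge; leave them. Origin at the centre of the underside
- flux_jar: clear jar of yellow flux, 64 across, 74 high, at the back left; leave it. Origin at the centre of its underside
- wick_reel: small blue reel, 29 across, 11 high, at the back right; leave it. Origin at the centre of its underside
Things that resemble listed ones, but are neither listed nor needed, are in the scene too. Leave any purple look-alike of the red_block alone.

How it is judged:
By the outcome, as a careful person would: the job done as asked, in the order asked, and still so for the second after the job is handed in, while the arm keeps its last pose, push and grip.
It also fails if it takes over 58 s, if anything falls off the work surface, if the arm or the gripper's body presses on something with over 40 N, if the wrist force passes 120 N, or if a joint passes its speed limit or range.

### The arm

A 6-joint arm with a two-finger parallel gripper is mounted at the origin on a cart in front of the work surface, level with it; the furniture and walls round the work are solid. World frame = base frame: x ahead of the robot, y to its left, z up, the work surface at z = 0. Lengths are in m, angles in degrees, forces in N, time in s.
With the tool pointing down it reaches from about 0.275 to 0.875 m from the base axis. Payload 12.5 kg.
Tool frame: the origin (TCP) lies midway between the tips of the shut fingers; the grasp point (between the pads) lies 19 mm behind it; z points along the fingers, y is the line along which they close (so a half turn about z gives the same grasp; the last joint's range is limited). The gripper opens to 85 mm and grips with 20 to 120 N. Pads are 22 mm wide; open, the fingers measure 114 mm over their backs; the gripper's body (76 mm by 85 mm) begins 54 mm behind the grasp point. The pads swing forward as they close: fully open they stand 13 mm farther back than shut.
Start: joints at [61.845, 20.094, 94.641, -0, 65.266, -4.847], TCP at [0.218, 0.505, 0.205] pointing down, gripper open.
Joint ranges: [-157.81, 157.81], [-45, 120.19], [0.68, 151.7], [-89.99, 269.99], [4.06, 180], [-164.3, 164.3]. Speed limits (degrees/s): [127.2, 127.2, 159.86, 180, 180, 180].

### API

Orientations are given as a 3x3 rotation matrix whose columns are the frame's x, y, z axes.
In Python, from plant import robot gives the robot as it stands.
- The arm moves only by the tool servo_tool, never from a script. Its argument "commands" is a list of rows, each a list of 6 numbers: the shift along the world's x, y, z in m, then the turn, a rotation vector about the world's x, y, z in rad. A call has exactly 10 rows; each row is the pose to reach, as a shift and turn from the pose commanded when the call began; what a row does not reach only later rows make up. A row lasts 1/10 s, in which the tool goes at most 50 mm and 8.59 degrees, less where a joint would pass 70% of its speed; a pose out of reach is approached as far as the arm can. A call with a gripper value outside its range is refused whole. "claw" is the finger opening in m, from 0 to 0.0854, set as the call begins (left out, the last holds). The fingers move at their own pace and stop on an object; the grip force is fixed at half the most. Time passes only in rows, so rows that repeat a pose let the fingers close, or fill a call up. It gives the time, the measured TCP pose, the force, the opening and the grip force at its end, in the units of the state.
- robot.get_obs(): the state, without advancing time (a new reading comes with each control period).
- robot.camera(name): name is "scene" or "side" or "wrist"; returns a dict with "image" (480x640x3 uint8, red, green, blue), "z_map" (480x640 float32, m along the optical axis (not along the pixel's ray), 0 where there is no reading), "vertical_fov" (degrees; the focal length in pixels is half the picture's height over the tangent of half this angle, whatever the lens; pixels are square), "cx", "cy" (the principal point, pixels), "k1" (the pictures are not rectified: a ray, as slopes to the right and down, at radius r is drawn at 1 + k1 r^2 times it, then the intrinsics apply), "eye" and "attitude" of the camera in the world; the wrist camera has in their place "T_tool_cam" (4x4, takes a point from camera to tool coordinates, whose origin is the TCP and whose axes are the flange's). Camera axes: x right, y up, looking along -z (the intrinsics and any distortion apply to the point x, -y, -z); pixel columns grow to the right and rows downward; lengths in m; the calibration is good to about 2 mm. A picture is of the moment at which its call begins: read the wrist's pose just before it.
- robot.job_done(): hands the job in; it is judged then, once.
The state is a dict: "time_s": time; "qpos": joint angles; "joint_velocities": joint speeds; "joint_torque": joint torques, N m; "tool_pos": TCP position; "orientation": TCP orientation; "contact_force": force on the tool from outside, world axes, zero at the start; "torque": the same for the moment, N m; "gripper_width": finger opening in m; "finger_force": force on a finger pad.
Only numpy, scipy, OpenCV 4.12 (cv2) and the standard library are available. Lean on these libraries where they do the work, as an engineer would, in place of code of your own. Each camera call takes 0.05 s, during which the arm holds its last target. There are 200 camera calls.

## Working session

There is one attempt and no reset: what is moved stays moved. The work goes in short steps, Python scripts to look and compute and a tool call to move; the robot and the scene stay as the last step left them, time stands still between calls to the robot, and variables do not carry over. Pictures are saved under pics/ and viewed, at most 10 in all, crops included, and the job is handed in when it is done.

Besides the shell and the picture viewer there is one more tool, called after "Emit:" as name(argument=value, ...), one argument or row to a line, values as JSON. servo_tool: Moves the arm, as the interface text tells. Its arguments: {"type":"object","properties":{"commands":{"type":"array"},"claw":{"type":"number"}},"required":["commands"]}

```bash
mkdir -p pics; ls; cat > h.py <<'E'
import numpy as np, cv2
from plant import robot
def cap(name,fn=None):
    o=robot.get_obs(); c=robot.camera(name)
    if name=='wrist':
        T=np.eye(4);T[:3,:3]=np.array(o['orientation']).reshape(3,3);T[:3,3]=o['tool_pos'];T=T@np.array(c['T_tool_cam'])
    else:
        T=np.eye(4);T[:3,:3]=np.array(c['attitude']).reshape(3,3);T[:3,3]=c['eye']
    c['T']=T
    if fn: cv2.imwrite('pics/'+fn,c['image'][:,:,::-1]); np.savez('pics/'+fn+'.npz',**{k:c[k] for k in('image','z_map','T','cx','cy','k1','vertical_fov')})
    return c
def load(fn): return dict(np.load('pics/'+fn+'.npz'))
def K(c):
    f=240/np.tan(np.radians(float(c['vertical_fov']))/2); return np.array([[f,0,c['cx']],[0,f,c['cy']],[0,0,1]],float)
def rays(c,uv):
    uv=np.array(uv,float).reshape(-1,1,2)
    s=cv2.undistortPoints(uv,K(c),np.array([float(c['k1']),0,0,0,0])).reshape(-1,2)
    return np.c_[s[:,0],-s[:,1],-np.ones(len(s))]
def atz(c,uv,z):  # intersect with world plane z
    d=rays(c,uv)@c['T'][:3,:3].T; e=c['T'][:3,3]
    return e+d*((z-e[2])/d[:,2])[:,None]
def dep(c,uv):
    uv=np.array(uv); r=rays(c,uv); z=c['z_map'][uv[:,1].astype(int),uv[:,0].astype(int)]
    return (r*z[:,None])@c['T'][:3,:3].T+c['T'][:3,3]
def cloud(c):
    v,u=np.mgrid[:480,:640]; return dep(c,np.c_[u.ravel(),v.ravel()]).reshape(480,640,3)
def proj(c,P):
    q=(np.array(P)-c['T'][:3,3])@c['T'][:3,:3]; q=q*[1,-1,-1]
    return cv2.projectPoints(q,np.zeros(3),np.zeros(3),K(c),np.array([float(c['k1']),0,0,0,0]))[0].reshape(-1,2)
E
python3 - <<'E'
from h import *
for n in('scene','side','wrist'):
    c=cap(n,n+'0.png'); print(n,c['T'].round(3).tolist(),c['vertical_fov'],c['k1'])
E
```

```text
pics
scene [[-0.881, 0.335, -0.336, 0.086], [-0.474, -0.634, 0.611, 0.768], [-0.009, 0.697, 0.717, 1.027], [0.0, 0.0, 0.0, 1.0]] 46.405328591594916 -0.11641414485137856
side [[-0.957, 0.166, -0.236, 0.249], [-0.288, -0.51, 0.81, 0.968], [0.014, 0.844, 0.536, 0.739], [0.0, 0.0, 0.0, 1.0]] 46.38084739956176 0.03090239293553675
wrist [[0.397, -0.883, -0.25, 0.154], [0.918, 0.381, 0.11, 0.533], [-0.001, -0.273, 0.962, 0.373], [0.0, 0.0, 0.0, 1.0]] 60.36730155293479 0.019691299558424805
```

View pics/scene0.png

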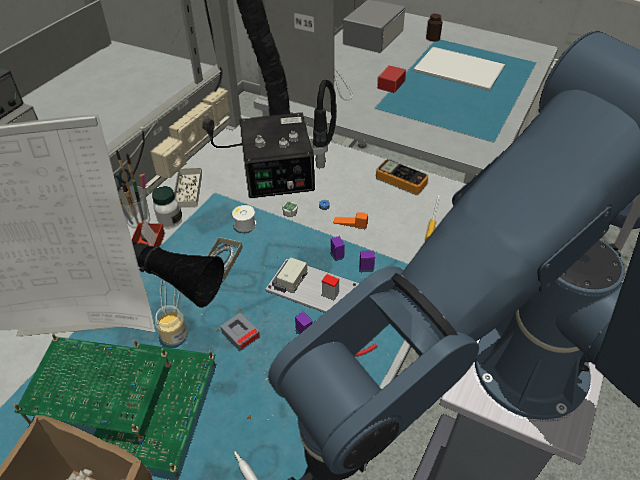

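View pics/side0.png

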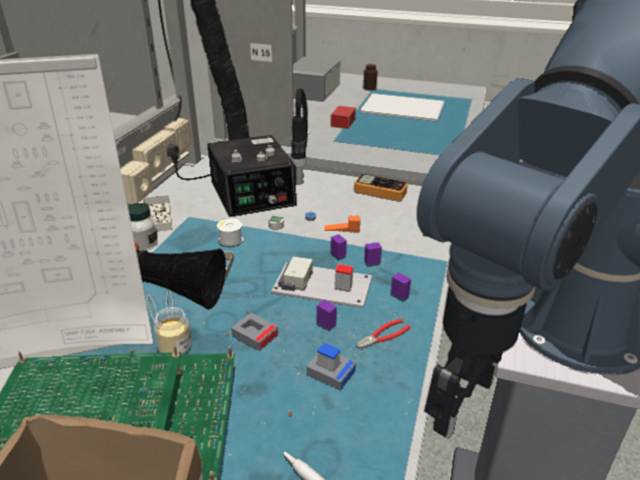

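Side view: red-topped block at (344,278) on the fixture plate, module (297,272), wedge (345,226), red holder (255,330), blue holder with block (331,365). The purple blocks at (338,246), (373,253), (400,286) and (326,315) are look-alikes. The only block with a red top stands on the plate, so it fits the description. I'll confirm it in a crop.

```bash
python3 - <<'E'
from h import *
c=load('side0.png')
im=c['image'][205:385,220:420]; cv2.imwrite('pics/crop1.png',cv2.resize(im,None,fx=3.3,fy=3.3,interpolation=cv2.INTER_CUBIC)[:,:,::-1])
for n in('side0.png','scene0.png'):
    c=load(n); P=cloud(c); hsv=cv2.cvtColor(c['image'],cv2.COLOR_RGB2HSV)
    z=P[...,2]; H,S,V=hsv[...,0],hsv[...,1],hsv[...,2]
    m={'red':((H<6)|(H>174))&(S>150)&(V>90),'orange':(H>6)&(H<16)&(S>170)&(V>120),'blue':(H>105)&(H<125)&(S>150)&(V>100),'purple':(H>130)&(H<150)&(S>120)}
    for k,mm in m.items():
        mm=mm&(P[...,0]>.2)&(P[...,0]<.95)&(abs(P[...,1])<.6)&(z>-.01)&(z<.12)&(c['z_map']>0)
        nn,l,st,ce=cv2.connectedComponentsWithStats(mm.astype(np.uint8))
        for i in range(1,nn):
            if st[i,4]>25: q=P[l==i]; print(n,k,ce[i].round(),st[i,4],np.percentile(q,[3,50,97],axis=0).round(3).tolist())
E
```

```text
side0.png red [344. 269.] 118 [[0.462, 0.014, 0.053], [0.477, 0.026, 0.057], [0.493, 0.037, 0.059]]
side0.png red [386. 326.] 106 [[0.341, 0.095, 0.004], [0.365, 0.12, 0.008], [0.382, 0.154, 0.011]]
side0.png red [265. 332.] 69 [[0.569, 0.206, 0.022], [0.577, 0.227, 0.023], [0.585, 0.248, 0.026]]
side0.png red [394. 334.] 116 [[0.323, 0.109, 0.004], [0.344, 0.142, 0.008], [0.372, 0.166, 0.011]]
side0.png red [268. 339.] 84 [[0.563, 0.208, 0.005], [0.57, 0.229, 0.012], [0.578, 0.251, 0.018]]
side0.png orange [380. 191.] 433 [[0.431, -0.433, 0.005], [0.491, -0.421, 0.018], [0.561, -0.412, 0.031]]
side0.png orange [346. 225.] 266 [[0.507, -0.229, 0.003], [0.529, -0.218, 0.011], [0.584, -0.206, 0.035]]
side0.png blue [328. 350.] 208 [[0.425, 0.255, 0.049], [0.441, 0.267, 0.053], [0.457, 0.28, 0.055]]
side0.png blue [344. 369.] 80 [[0.402, 0.254, 0.021], [0.409, 0.275, 0.023], [0.416, 0.296, 0.026]]
side0.png purple [338. 246.] 270 [[0.509, -0.108, 0.005], [0.522, -0.094, 0.032], [0.539, -0.083, 0.049]]
side0.png purple [373. 254.] 292 [[0.425, -0.103, 0.005], [0.44, -0.089, 0.032], [0.45
[... 444 characters left out ...]
9. 340.] 66 [[0.563, 0.208, 0.004], [0.571, 0.228, 0.011], [0.578, 0.249, 0.018]]
scene0.png red [366. 350.] 75 [[0.322, 0.109, 0.003], [0.334, 0.128, 0.008], [0.349, 0.148, 0.012]]
scene0.png orange [350. 219.] 203 [[0.507, -0.238, 0.001], [0.547, -0.22, 0.01], [0.588, -0.204, 0.037]]
scene0.png blue [324. 203.] 29 [[0.63, -0.259, 0.009], [0.64, -0.249, 0.012], [0.651, -0.236, 0.015]]
scene0.png purple [337. 247.] 244 [[0.507, -0.113, 0.005], [0.52, -0.096, 0.036], [0.542, -0.084, 0.05]]
scene0.png purple [367. 260.] 267 [[0.423, -0.107, 0.005], [0.439, -0.091, 0.037], [0.456, -0.08, 0.05]]
scene0.png purple [302. 322.] 231 [[0.466, 0.132, 0.01], [0.483, 0.149, 0.044], [0.499, 0.159, 0.05]]
```

View pics/crop1.png

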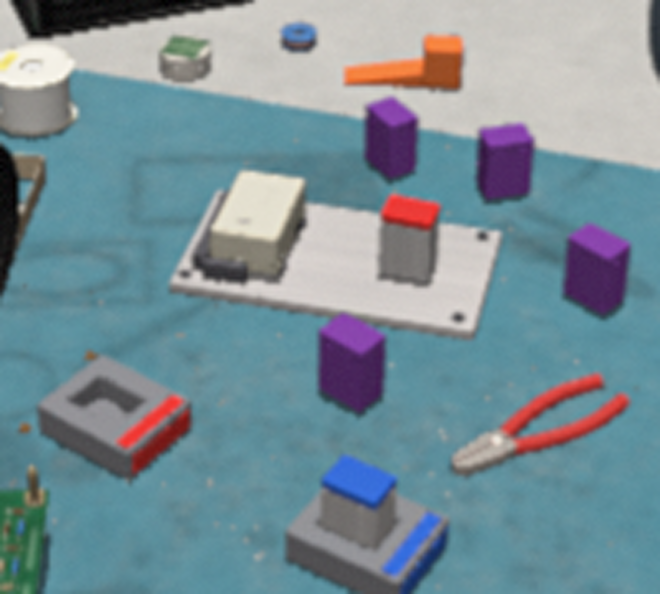

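Crop 1 confirms it: the red-topped block stands on the plate at crop (410,240) with only purple decoys around it. The red holder is at (115,415), empty, with its front strip at (160,430). The wedge lies at (405,65) with its thin end toward far x.

```bash
python3 - <<'E'
from h import *
o=robot.get_obs(); print(np.round(o['orientation'],3).tolist(), o['gripper_width'],o['time_s'])
c=load('side0.png')
def w(pts,z):return atz(c,np.array(pts)/3.3+[219.65,204.65],z)[:,:2]
p=w([(500,232),(475,335),(170,290),(218,190)],.010); print('plate',p.round(4).tolist(),p.mean(0))
d=p[3]-p[0]; print(np.degrees(np.arctan2(d[1],d[0]))); d=p[2]-p[1]; print(np.degrees(np.arctan2(d[1],d[0])))
p=w([(38,408),(100,355),(190,402),(130,453)],.022);print('hold',p.round(4).tolist(),p.mean(0))
d=p[1]-p[2];print(np.degrees(np.arctan2(d[1],d[0])));d=p[0]-p[3];print(np.degrees(np.arctan2(d[1],d[0])))
P=cloud(c);z=P[...,2]
def rect(x0,x1,y0,y1,z0,z1,n):
    m=(P[...,0]>x0)&(P[...,0]<x1)&(P[...,1]>y0)&(P[...,1]<y1)&(z>z0)&(z<z1); q=P[m][:,:2].astype(np.float32); (a,b,t)=cv2.minAreaRect(q*1000); print(n,m.sum(),np.round(a),np.round(b),round(t,1))
rect(.44,.52,-.02,.07,.052,.065,'redtop'); rect(.5,.7,-.06,.1,.035,.06,'module top')
rect(.54,.68,.16,.32,.018,.03,'holder top');rect(.48,.62,-.26,-.18,.028,.045,'griptop');rect(.48,.62,-.26,-.18,.004,.045,'wedge')
E
```

```text
[[-0.918, 0.396, -0.0], [0.396, 0.918, -0.001], [0.0, -0.001, -1.0]] 0.08541259672914227 0.15
plate [[0.4295, -0.0338], [0.4203, 0.0781], [0.6174, 0.0934], [0.627, -0.0222]] [0.52355684 0.02886592]
3.361211018702641
4.455004050549419
hold [[0.6434, 0.2349], [0.6282, 0.18], [0.5616, 0.2035], [0.5784, 0.254]] [0.60289663 0.21810313]
-19.397571778158415
-16.3707291050343
redtop 133 [479.  24.] [34. 28.] 2.3
module top 473 [580.  29.] [47. 78.] 3.7
holder top 629 [615. 249.] [129.  74.] 71.0
griptop 72 [ 520. -227.] [28. 24.] 16.1
wedge 304 [ 550. -211.] [124.  58.] 2.0
```

Emit:
servo_tool(
  commands=[
    [0.015,-0.028,0.01,0,0,0.04],
    [0.038,-0.07,0.02,0,0,0.09],
    [0.062,-0.112,0.03,0,0,0.14],
    [0.086,-0.155,0.04,0,0,0.19],
    [0.11,-0.198,0.04,0,0,0.24],
    [0.134,-0.241,0.04,0,0,0.29],
    [0.158,-0.284,0.04,0,0,0.34],
    [0.182,-0.327,0.04,0,0,0.39],
    [0.206,-0.37,0.04,0,0,0.43],
    [0.225,-0.405,0.04,0,0,0.46],
  ],
)

```text
time_s: 1.15
tool_pos: [0.4433, 0.0978, 0.245]
orientation: [[-0.999, -0.054, 0.0], [-0.054, 0.999, -0.0], [-0.0, -0.0, -1.0]]
contact_force: [0.2, 1.3, 0.3]
gripper_width: 0.0854
finger_force: 0.0
```

Emit:
servo_tool(
  commands=[
    [0.01,-0.02,0,0,0,0],
    [0.01,-0.03,0,0,0,0],
    [0.01,-0.03,0,0,0,0],
    [0.01,-0.03,0,0,0,0],
    [0.01,-0.03,0,0,0,0],
    [0.01,-0.03,0,0,0,0],
    [0.01,-0.03,0,0,0,0],
    [0.01,-0.03,0,0,0,0],
    [0.01,-0.03,0,0,0,0],
    [0.01,-0.03,0,0,0,0],
  ],
)

```text
time_s: 2.15
tool_pos: [0.4526, 0.0702, 0.245]
orientation: [[-0.999, -0.053, 0.0], [-0.053, 0.999, -0.0], [-0.0, -0.0, -1.0]]
contact_force: [-0.1, -0.2, -0.0]
gripper_width: 0.0854
finger_force: 0.0
```

```bash
python3 - <<'E'
from h import *
c=cap('wrist','w1.png'); o=robot.get_obs(); print(o['time_s'],np.round(o['tool_pos'],4),np.round(o['orientation'],3).tolist(),np.round(o['qpos'],1),np.round(o['contact_force'],2))
E
```

```text
2.2 [0.4526 0.0701 0.245 ] [[-0.999, -0.053, 0.0], [-0.053, 0.999, -0.0], [-0.0, -0.0, -1.0]] [  3.    7.9 104.6  -0.   67.5 -90.1] [ 0.51  0.28 -0.31]
```

View pics/w1.png

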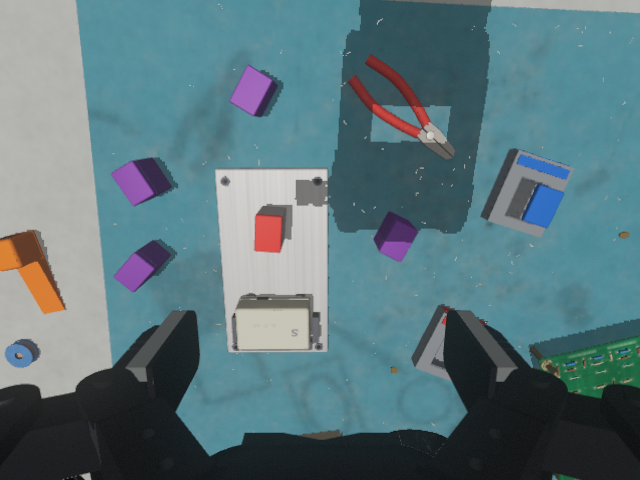

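Wrist view: red top at (268,233), plate corners (216,170), (327,169), (327,351), (230,352), module (272,325). Holder (445,340) is partly hidden by a finger, and the wedge runs from its grip (10,250) to its tip (53,311).

```bash
python3 - <<'E'
from h import *
c=load('w1.png'); P=cloud(c); hsv=cv2.cvtColor(c['image'],cv2.COLOR_RGB2HSV);H,S,V=[hsv[...,i] for i in range(3)];z=P[...,2]
p=atz(c,[(216,169.5),(327.5,168.5),(328,351.5),(230,352)],.010)[:,:2]; print('plate',p.round(4).tolist())
d=p[2]-p[1];print('yaw',np.degrees(np.arctan2(d[1],d[0])))
m=((H<6)|(H>174))&(S>150)&(V>90)
def R(m,x0,x1,y0,y1,zz,n,z0=None,z1=None):
    q=m&(np.mgrid[:480,:640][1]>=x0)&(np.mgrid[:480,:640][1]<=x1)&(np.mgrid[:480,:640][0]>=y0)&(np.mgrid[:480,:640][0]<=y1)
    if z0 is not None:q&=(z>z0)&(z<z1)
    v,u=np.nonzero(q); print(n,len(u),'zmed',np.median(z[q]).round(4)); w=atz(c,np.c_[u,v],zz)[:,:2]*1000
    a,b,t=cv2.minAreaRect(w.astype(np.float32)); print('   ',np.round(a,1),np.round(b,1),round(t,1))
R(m,240,300,200,255,.057,'red',.05,.07)
A=np.ones_like(m)
R(A,225,330,290,360,.042,'module',.038,.06)
R(A,225,330,160,360,.010,'plate',.006,.0145)
o=(H>5)&(H<18)&(S>150)
R(o,0,80,220,320,.034,'grip',.028,.05)
v,u=np.nonzero(o&(np.mgrid[:480,:640][1]<80)&(np.mgrid[:480,:640][0]>220)&(z<.022)&(z>0));print('ramp zr',np.percentile(z[v,u],[2,98]))
for zz in(0.007,): 
    w=P[v,u,:2]*1000; a,b,t=cv2.minAreaRect(w.astype(np.float32));print('ramp',np.round(a,1),np.round(b,1),round(t,1),cv2.boxPoints((a,b,t)).round(1).tolist())
R(A,412,520,300,380,.022,'holder',.018,.03)
E
```

```text
plate [[0.4282, -0.0327], [0.4216, 0.0746], [0.6193, 0.0863], [0.6254, -0.0208]]
yaw 3.3877213532997805
red 914 zmed 0.0563
    [476.7  23.9] [22.9 32.8] 88.7
module 3118 zmed 0.0417
    [577.7  28.2] [45.9 73. ] 3.0
plate 13193 zmed 0.0094
    [523.4  25.1] [199.  109.3] 3.2
grip 590 zmed 0.0331
    [ 516.2 -225.5] [29.5 25.7] 12.8
ramp zr [0.00085542 0.01214281]
ramp [ 547.1 -222.4] [89.2 25.6] 15.2 [[500.70001220703125, -221.6999969482422], [507.3999938964844, -246.39999389648438], [593.4000244140625, -223.10000610351562], [586.7000122070312, -198.39999389648438]]
holder 947 zmed 0.0211
    [602.7 194.5] [81.1 36.6] 9.9
```

Emit:
servo_tool(
  commands=[
    [0.006,-0.015,-0.015,0,0,-0.02],
    [0.016,-0.032,-0.04,0,0,-0.05],
    [0.024,-0.046,-0.075,0,0,-0.075],
    [0.024,-0.046,-0.11,0,0,-0.075],
    [0.024,-0.046,-0.145,0,0,-0.075],
    [0.024,-0.046,-0.175,0,0,-0.075],
    [0.024,-0.046,-0.195,0,0,-0.075],
    [0.024,-0.046,-0.208,0,0,-0.075],
    [0.024,-0.046,-0.216,0,0,-0.075],
    [0.024,-0.046,-0.216,0,0,-0.075],
  ],
)

```text
time_s: 3.2
tool_pos: [0.4765, 0.0241, 0.0286]
orientation: [[-1.0, 0.022, -0.001], [0.022, 1.0, 0.0], [0.001, 0.0, -1.0]]
contact_force: [-0.1, 0.3, -0.1]
gripper_width: 0.0852
finger_force: 0.0
```

Emit:
servo_tool(
  commands=[
    [0,0,0,0,0,0],
    [0,0,0,0,0,0],
    [0,0,0,0,0,0],
    [0,0,0,0,0,0],
    [0,0,0,0,0,0],
    [0,0,0,0,0,0],
    [0,0,0,0,0,0],
    [0,0,0,0,0,0],
    [0,0,0,0,0,0],
    [0,0,0,0,0,0],
  ],
  claw=0.005,
)

```text
time_s: 4.2
tool_pos: [0.477, 0.024, 0.0296]
orientation: [[-1.0, 0.022, 0.001], [0.022, 1.0, -0.0], [-0.001, -0.0, -1.0]]
contact_force: [-1.5, -0.8, 6.8]
gripper_width: 0.0197
finger_force: 58.5
```

Emit:
servo_tool(
  commands=[
    [0,0,0.01,0,0,0],
    [0,0,0.035,0,0,0],
    [0,0.0,0.07,0,0,0],
    [0.01,0.015,0.11,0,0,0],
    [0.025,0.035,0.145,0,0,0],
    [0.045,0.06,0.17,0,0,0],
    [0.065,0.085,0.18,0,0,0],
    [0.078,0.1,0.18,0,0,0],
    [0.083,0.106,0.18,0,0,0],
    [0.083,0.106,0.18,0,0,0],
  ],
)

```text
time_s: 5.2
tool_pos: [0.5593, 0.1303, 0.2087]
orientation: [[-1.0, 0.021, -0.001], [0.021, 1.0, -0.0], [0.001, -0.0, -1.0]]
contact_force: [-0.1, 0.4, -1.3]
gripper_width: 0.019
finger_force: 58.9
```

```bash
python3 - <<'E'
from h import *
c=cap('wrist','w2.png'); o=robot.get_obs(); print(o['time_s'],np.round(o['tool_pos'],4),np.round(o['orientation'],3).tolist(),o['gripper_width'],np.round(o['contact_force'],2))
E
```

```text
5.25 [0.5589 0.1298 0.2086] [[-1.0, 0.022, -0.001], [0.022, 1.0, -0.0], [0.001, -0.0, -1.0]] 0.019138973090936616 [-0.19 -0.83 -2.71]
```

View pics/w2.png

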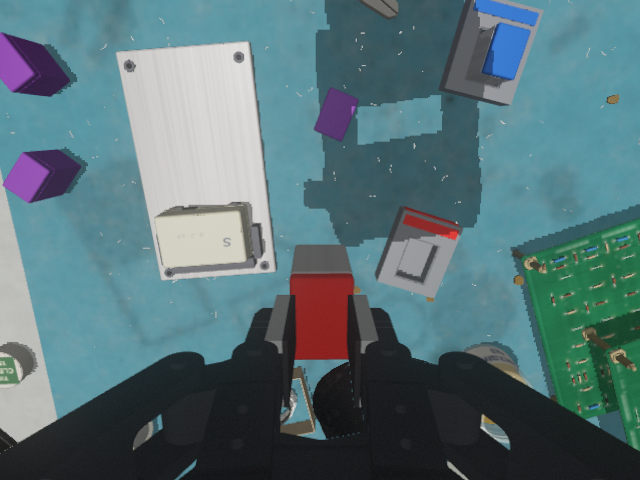

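The block is held: top at (322,316), front face at (321,259). The red holder is fully visible at (419,252).

```bash
python3 - <<'E'
from h import *
c=load('w2.png'); a=c['image'][195:310,370:475]; b=c['image'][235:365,280:365]
a=cv2.resize(a,None,fx=4.5,fy=4.5,interpolation=cv2.INTER_CUBIC);b=cv2.resize(b,None,fx=3.5,fy=3.5,interpolation=cv2.INTER_CUBIC)
o=np.zeros((520,800,3),np.uint8);o[:a.shape[0],:a.shape[1]]=a;o[:b.shape[0],480:480+b.shape[1]]=b
cv2.imwrite('pics/crop2.png',o[:,:,::-1])
E
```

```text
(no output)
```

View pics/crop2.png

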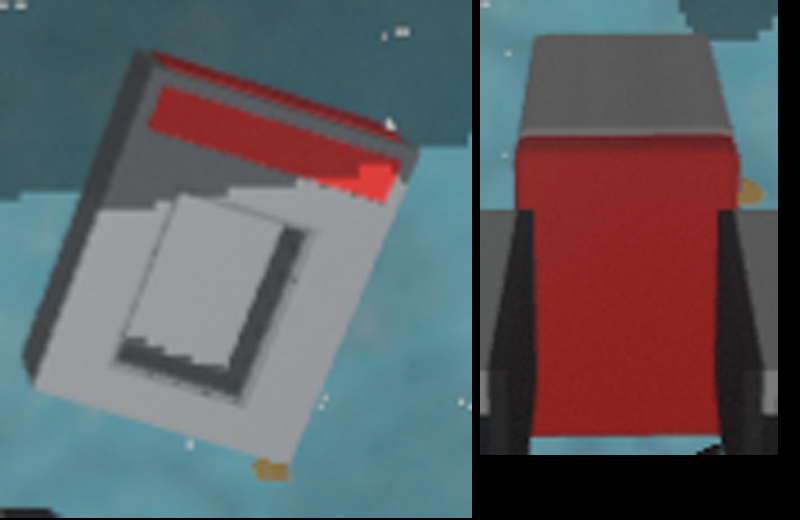

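```bash
python3 - <<'E'
from h import *
c=load('w2.png')
A=lambda L:np.array(L)/4.5+[369.6,194.6]; B=lambda L:(np.array(L)-[480,0])/3.5+[279.65,234.65]
ang=lambda d:np.degrees(np.arctan2(d[1],d[0])).round(2)
for n,L in(('slot',[(180,190),(318,230),(243,405),(112,362)]),('top',[(153,50),(420,146),(292,463),(33,388)])):
    p=atz(c,A(L),.022)[:,:2]; print(n,p.mean(0).round(4),ang(p[3]-p[0]),ang(p[2]-p[1]),ang(p[1]-p[0])-90,ang(p[2]-p[3])-90,[np.linalg.norm(p[i]-p[(i+1)%4]).round(4) for i in range(4)])
z0=.2087-.0296+.010
ft=atz(c,B([(517,152),(738,152)]),z0+.047)[:,:2];bt=atz(c,B([(529,436),(722,436)]),z0+.047)[:,:2];fb=atz(c,B([(535,35),(707,35)]),z0)[:,:2]
print('front top',ft.round(4).tolist(),ang(ft[1]-ft[0])-90,'\nback',bt.round(4).tolist(),'\nfrontbot',fb.round(4).tolist(),ang(fb[1]-fb[0])-90)
print(dep(c,B([(620,300),(620,200),(620,80)]).round().astype(int)).round(4))
E
```

```text
slot [0.608  0.2157] -19.2 -19.67 -17.709999999999994 -20.159999999999997 [np.float64(0.029), np.float64(0.0391), np.float64(0.0287), np.float64(0.0379)]
top [0.6014 0.2175] -17.75 -17.9 -20.989999999999995 -18.200000000000003 [np.float64(0.0565), np.float64(0.0699), np.float64(0.0562), np.float64(0.0727)]
front top [[0.5425, 0.1196], [0.543, 0.1425]] -1.25 
back [[0.5757, 0.1195], [0.5761, 0.1407]] 
frontbot [[0.5432, 0.1186], [0.5437, 0.1418]] -1.25
[[0.5595 0.13   0.236 ]
 [0.5486 0.1303 0.2351]
 [0.5432 0.1303 0.2108]]
```

Emit:
servo_tool(
  commands=[
    [0.008,0.014,0,0,0,-0.05],
    [0.022,0.04,-0.005,0,0,-0.13],
    [0.037,0.066,-0.02,0,0,-0.22],
    [0.046,0.082,-0.05,0,0,-0.29],
    [0.048,0.0857,-0.085,0,0,-0.307],
    [0.048,0.0857,-0.115,0,0,-0.307],
    [0.048,0.0857,-0.138,0,0,-0.307],
    [0.048,0.0857,-0.152,0,0,-0.307],
    [0.048,0.0857,-0.157,0,0,-0.307],
    [0.048,0.0857,-0.157,0,0,-0.307],
  ],
)

```text
time_s: 6.25
tool_pos: [0.6076, 0.2154, 0.0522]
orientation: [[-0.946, 0.323, -0.0], [0.323, 0.946, -0.0], [0.0, -0.0, -1.0]]
contact_force: [-0.8, -0.8, -1.7]
gripper_width: 0.0193
finger_force: 58.9
```

```bash
python3 - <<'E'
from h import *
c=cap('wrist','w3.png'); o=robot.get_obs(); print(o['time_s'],np.round(o['tool_pos'],4),np.round(o['orientation'],3).tolist(),o['gripper_width'],np.round(o['contact_force'],2))
s=cap('side','s3.png')['image'][270:390,210:300]; a=cv2.resize(s,None,fx=4,fy=4,interpolation=cv2.INTER_CUBIC)
b=cv2.resize(c['image'][200:400,220:420],None,fx=2.1,fy=2.1)
o=np.zeros((500,800,3),np.uint8);o[:480,:360]=a;o[:420,370:790]=b;cv2.imwrite('pics/c3.png',o[:,:,::-1])
E
```

```text
6.3 [0.608  0.2156 0.0529] [[-0.946, 0.323, 0.001], [0.323, 0.946, 0.0], [-0.001, 0.001, -1.0]] 0.019398849868908545 [ 1.24  0.31 -1.42]
```

View pics/c3.png

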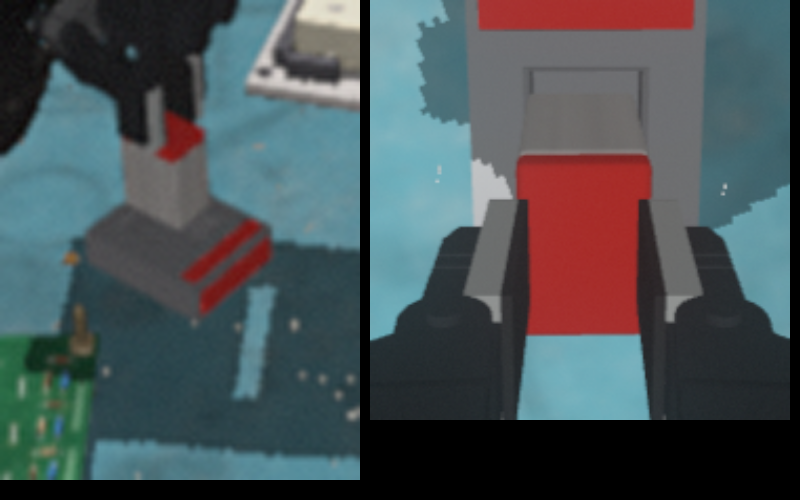

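The slot's front edge is visible at crop row 68, columns 527–648. The block's front bottom edge is at row 95, columns 527–641.

```bash
python3 - <<'E'
from h import *
c=load('w3.png'); g=lambda L:(np.array(L)-[370,0])/2.1+[219.75,199.75]
R=np.array([[.946,.323],[-.323,.946]]) # rows: holder-like x, y
s=atz(c,g([(526,68),(648,68)]),.022)[:,:2]; b=atz(c,g([(527,95),(641,95)]),.0333)[:,:2]; h=atz(c,g([(470,150),(705,30),(704,150)]),.022)[:,:2]
t=atz(c,g([(517,156),(651,156)]),.0803)[:,:2]
Rx=np.array([[.946,-.323],[.323,.946]])
for n,q in(('slot',s),('bot',b),('holder L,R,R',h),('top',t),('tcp',np.array([[.608,.2156]]))):print(n,((q-[.608,.2156])@Rx.T*1000).round(1).tolist())
E
```

```text
slot [[-19.6, -13.7], [-19.6, 15.1]]
bot [[-16.2, -12.8], [-16.2, 12.7]]
holder L,R,R [[0.9, -27.7], [-28.7, 28.1], [0.9, 29.0]]
top [[-18.8, -11.6], [-18.7, 11.4]]
tcp [[0.0, 0.0]]
```

```bash
python3 - <<'E'
from h import *
c=load('w3.png'); P=cloud(c)
Rx=np.array([[.946,-.323],[.323,.946]])
def F(u0,u1,v0,v1,n):
    q=P[v0:v1,u0:u1].reshape(-1,3); xy=(q[:,:2]-[.608,.2156])@Rx.T*1000; q=np.c_[xy,q[:,2]*1000]; m=q.mean(0); _,_,V=np.linalg.svd(q-m); print(n,m.round(1),V[2].round(3))
F(300,345,280,350,'top'); F(300,342,249,268,'front'); F(280,290,225,240,'holder');F(350,375,222,228,'holder2')
E
```

```text
top [-2.4  0.  79.5] [0.003 1.    0.007]
front [-16.8  -0.5  55. ] [-0.974  0.001 -0.225]
holder [-19.5 -18.5  21.4] [-0.001 -0.078  0.997]
holder2 [-23.6  19.8  22.6] [ 0.974 -0.003  0.227]
```

```bash
python3 - <<'E'
from h import *
c=load('w3.png'); P=cloud(c)
Rx=np.array([[.946,-.323],[.323,.946]])
for v in list(range(240,272,3))+list(range(276,356,10)):
    q=P[v,305:338]; k=c['z_map'][v,305:338]>0; q=np.median(q[k],0); xy=(q[:2]-[.608,.2156])@Rx.T*1000; print(v,k.sum(),xy.round(1),(q[2]*1000).round(1))
E
```

```text
240 33 [-11.1  -0.4] 5.3
243 33 [-9.5 -0.4] 5.2
246 33 [-16.8  -0.3] 36.3
249 33 [-16.7  -0.3] 41.1
252 32 [-16.5  -0.1] 46.0
255 33 [-16.6  -0.3] 50.4
258 33 [-16.8  -0.3] 54.5
261 33 [-16.6  -0.3] 58.7
264 33 [-16.6  -0.3] 62.5
267 33 [-16.7  -0.3] 66.1
270 33 [-16.6  -0.4] 69.9
276 33 [-16.5  -0.3] 76.5
286 33 [-13.4  -0.3] 78.7
296 33 [-9.6 -0.3] 78.9
306 33 [-5.5 -0.3] 78.8
316 33 [-1.5 -0.4] 78.4
326 33 [ 2.4 -0.3] 78.8
336 32 [ 6.8 -0.1] 78.8
346 33 [10.9 -0.3] 78.8
```

Emit:
servo_tool(
  commands=[
    [-0.0006,0.0007,-0.002,0,0,0],
    [-0.0006,0.0007,-0.005,0,0,0],
    [-0.0006,0.0007,-0.008,0,0,0],
    [-0.0006,0.0007,-0.01,0,0,0],
    [-0.0006,0.0007,-0.011,0,0,0],
    [-0.0006,0.0007,-0.012,0,0,0],
    [-0.0006,0.0007,-0.013,0,0,0],
    [-0.0006,0.0007,-0.014,0,0,0],
    [-0.0006,0.0007,-0.015,0,0,0],
    [-0.0006,0.0007,-0.016,0,0,0],
  ],
)

```text
time_s: 7.35
tool_pos: [0.607, 0.2165, 0.0359]
orientation: [[-0.946, 0.323, 0.0], [0.323, 0.946, 0.0], [-0.0, 0.0, -1.0]]
contact_force: [0.0, -0.2, -1.6]
gripper_width: 0.0197
finger_force: 58.9
```

Emit:
servo_tool(
  commands=[
    [0,0,-0.002,0,0,0],
    [0,0,-0.004,0,0,0],
    [0,0,-0.005,0,0,0],
    [0,0,-0.006,0,0,0],
    [0,0,-0.007,0,0,0],
    [0,0,-0.008,0,0,0],
    [0,0,-0.0085,0,0,0],
    [0,0,-0.009,0,0,0],
    [0,0,-0.0095,0,0,0],
    [0,0,-0.0095,0,0,0],
  ],
)

```text
time_s: 8.35
tool_pos: [0.607, 0.2165, 0.0264]
orientation: [[-0.946, 0.323, -0.0], [0.323, 0.946, -0.0], [0.0, -0.0, -1.0]]
contact_force: [0.2, -0.3, -1.8]
gripper_width: 0.0193
finger_force: 58.9
```

Emit:
servo_tool(
  commands=[
    [0,0,-0.0006,0,0,0],
    [0,0,-0.0006,0,0,0],
    [0,0,-0.0006,0,0,0],
    [0,0,-0.0006,0,0,0],
    [0,0,-0.0006,0,0,0],
    [0,0,-0.0006,0,0,0],
    [0,0,0.005,0,0,0],
    [0,0,0.03,0,0,0],
    [0,0,0.06,0,0,0],
    [-0.01,-0.01,0.09,0,0,0],
  ],
  claw=0.06,
)

```text
time_s: 9.35
tool_pos: [0.5974, 0.207, 0.1179]
orientation: [[-0.947, 0.322, 0.001], [0.322, 0.947, 0.0], [-0.001, 0.001, -1.0]]
contact_force: [0.3, 0.1, 0.1]
gripper_width: 0.0601
finger_force: 0.0
```

```bash
python3 - <<'E'
from h import *
c=cap('wrist','w4.png'); P=cloud(c); hsv=cv2.cvtColor(c['image'],cv2.COLOR_RGB2HSV);H,S,V=[hsv[...,i] for i in range(3)];z=P[...,2]
m=((H<6)|(H>174))&(S>150)&(V>60)&(z>.035)&(z<.08); print(m.sum(),np.percentile(P[m],[3,50,97],axis=0).round(4).tolist())
E
```

```text
2104 [[0.5906, 0.2034, 0.0506], [0.606, 0.2161, 0.0523], [0.6221, 0.2288, 0.0535]]
```

Emit:
servo_tool(
  commands=[
    [-0.005,-0.01,0.03,0,0,0.03],
    [-0.015,-0.045,0.06,0,0,0.08],
    [-0.027,-0.093,0.08,0,0,0.14],
    [-0.04,-0.142,0.09,0,0,0.2],
    [-0.053,-0.191,0.09,0,0,0.26],
    [-0.066,-0.24,0.09,0,0,0.32],
    [-0.079,-0.289,0.09,0,0,0.38],
    [-0.092,-0.338,0.09,0,0,0.44],
    [-0.1,-0.383,0.09,0,0,0.5],
    [-0.105,-0.415,0.09,0,0,0.55],
  ],
)

```text
time_s: 10.4
tool_pos: [0.4911, -0.2111, 0.207]
orientation: [[-0.975, -0.221, 0.001], [-0.221, 0.975, -0.001], [-0.0, -0.001, -1.0]]
contact_force: [0.9, 0.6, -0.1]
gripper_width: 0.0602
finger_force: 0.0
```

Emit:
servo_tool(
  commands=[
    [0,-0.01,0,0,0,0],
    [0,-0.01,0,0,0,0],
    [0,-0.01,0,0,0,0],
    [0,-0.01,0,0,0,0],
    [0,-0.01,0,0,0,0],
    [0,-0.01,0,0,0,0],
    [0,-0.01,0,0,0,0],
    [0,-0.01,0,0,0,0],
    [0,-0.01,0,0,0,0],
    [0,-0.01,0,0,0,0],
  ],
)

```text
time_s: 11.4
tool_pos: [0.492, -0.2185, 0.2065]
orientation: [[-0.976, -0.219, 0.0], [-0.219, 0.976, -0.0], [-0.0, -0.0, -1.0]]
contact_force: [-0.0, 1.0, 0.4]
gripper_width: 0.0602
finger_force: 0.0
```

```bash
python3 - <<'E'
from h import *
o=robot.get_obs();c=cap('wrist','w5.png'); P=cloud(c); hsv=cv2.cvtColor(c['image'],cv2.COLOR_RGB2HSV);H,S,V=[hsv[...,i] for i in range(3)];z=P[...,2]
print(o['time_s'],np.round(o['tool_pos'],4),np.round(o['orientation'],3).tolist())
m=(H>5)&(H<18)&(S>150)&(abs(P[...,0]-.54)<.08)&(abs(P[...,1]+.22)<.05)
def R(k,zz,n):
    v,u=np.nonzero(k); w=atz(c,np.c_[u,v],zz)[:,:2]*1000 if zz is not None else P[k][:,:2]*1000
    r=cv2.minAreaRect(w.astype(np.float32)); print(n,len(u),np.round(z[k].mean(),4),np.round(r[0],1),np.round(r[1],1),round(r[2],1)); return r
R(m&(z>.031),.034,'grip'); r=R(m&(z>.0005)&(z<.0125),None,'ramp'); print(cv2.boxPoints(r).round(1).tolist())
q=P[m&(z>.0005)&(z<.0115)&(P[...,0]>.535)]; print('ramp axis',np.degrees(np.arctan(np.linalg.lstsq(np.c_[q[:,0],np.ones(len(q))],q[:,1],rcond=None)[0][0])))
cv2.imwrite('pics/c5.png',c['image'][:,:,::-1])
E
```

```text
11.4 [ 0.492  -0.2185  0.2065] [[-0.976, -0.219, 0.0], [-0.219, 0.976, -0.0], [-0.0, -0.0, -1.0]]
grip 874 0.0331 [ 517.5 -229.6] [29.6 23.2] 14.4
ramp 1205 0.0061 [ 547.2 -222.3] [89.2 23.5] 14.2
[[501.1000061035156, -221.8000030517578], [506.79998779296875, -244.60000610351562], [593.2999877929688, -222.6999969482422], [587.5, -199.89999389648438]]
ramp axis 11.051038462561014
```

View pics/c5.png

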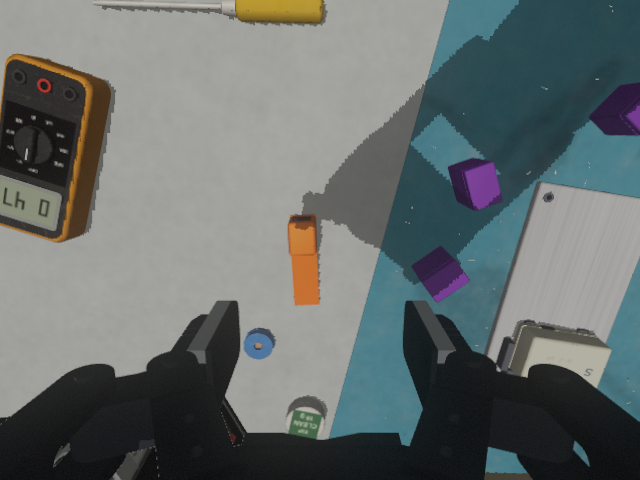

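Wrist view: wedge grip at (302,236), tip at (306,303). It's clear of the reel at (258,344) and the multimeter.

Emit:
servo_tool(
  commands=[
    [0.008,-0.004,-0.02,0,0,0.01],
    [0.018,-0.008,-0.055,0,0,0.028],
    [0.0255,-0.011,-0.09,0,0,0.028],
    [0.0255,-0.011,-0.125,0,0,0.028],
    [0.0255,-0.011,-0.155,0,0,0.028],
    [0.0255,-0.011,-0.175,0,0,0.028],
    [0.0255,-0.011,-0.188,0,0,0.028],
    [0.0255,-0.011,-0.196,0,0,0.028],
    [0.0255,-0.011,-0.199,0,0,0.028],
    [0.0255,-0.011,-0.199,0,0,0.028],
  ],
)

```text
time_s: 12.45
tool_pos: [0.5178, -0.2297, 0.0079]
orientation: [[-0.969, -0.247, 0.001], [-0.247, 0.969, -0.0], [-0.0, -0.0, -1.0]]
contact_force: [0.0, 0.4, 0.0]
gripper_width: 0.0599
finger_force: 0.0
```

Emit:
servo_tool(
  commands=[
    [0,0,0,0,0,0],
    [0,0,0,0,0,0],
    [0,0,0,0,0,0],
    [0,0,0,0,0,0],
    [0,0,0,0,0,0],
    [0,0,0,0,0,0],
    [0,0,0,0,0,0],
    [0,0,0,0,0,0],
    [0,0,0,0,0,0],
    [0,0,0,0,0,0],
  ],
  claw=0.005,
)

```text
time_s: 13.45
tool_pos: [0.5178, -0.2296, 0.008]
orientation: [[-0.969, -0.247, 0.001], [-0.247, 0.969, -0.0], [-0.001, -0.001, -1.0]]
contact_force: [-0.8, 0.5, 6.6]
gripper_width: 0.0049
finger_force: 3.0
```

```bash
python3 - <<'E'
from h import *
o=robot.get_obs();c=cap('wrist','w6.png');s=cap('side','s6.png')
print(o['gripper_width'],o['finger_force'],np.round(o['contact_force'],1))
a=c['image'][140:480,170:470]; b=cv2.resize(s['image'][160:270,290:410],None,fx=3.8,fy=3.8,interpolation=cv2.INTER_CUBIC)
I=np.zeros((420,790,3),np.uint8);I[:340,:300]=a;I[:418,310:766]=b;cv2.imwrite('pics/c6.png',I[:,:,::-1])
E
```

```text
0.004887166103487359 3.026658233393391 [-0.8  0.5  6.6]
```

View pics/c6.png

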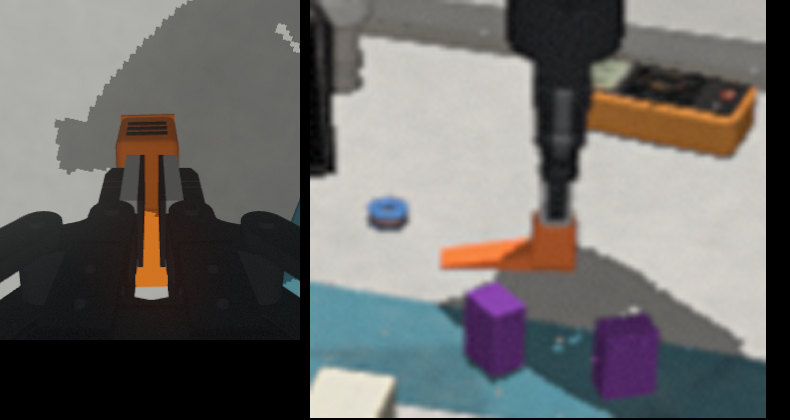

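```bash
python3 - <<'E'
from h import *
c=load('w6.png');P=cloud(c);Y=np.radians(14.3);Rx=np.array([[np.cos(Y),np.sin(Y)],[-np.sin(Y),np.cos(Y)]])
def L(u,v):
    q=P[v,u]; xy=((q[:2]-[.5178,-.2296])@Rx.T*1000).round(1); return (u,v,*xy.tolist(),round(float(q[2])*1000,1),c['image'][v,u].tolist())
for v in(258,270,280,288,296,310,325,335,345,360,380,400,420): print([L(u,v)[2:5] for u in(294,305,315,322,328,335,345)])
print(c['image'][300,285:360:5].tolist())
E
```

```text
[(-12.7, -12.1, -0.3), (-14.4, -6.9, 4.7), (-14.3, -2.6, 4.6), (-14.3, 0.5, 4.5), (-14.4, 3.1, 4.9), (-14.7, 6.1, 5.8), (-12.4, 10.8, -1.3)]
[(-14.1, -10.8, 19.6), (-14.0, -6.4, 19.5), (-14.8, -2.3, 21.6), (-14.0, 0.5, 19.6), (-14.2, 2.9, 20.1), (-14.5, 5.6, 20.9), (-13.2, 9.8, 17.3)]
[(-14.2, -10.0, 31.1), (-13.9, -6.0, 30.4), (-14.3, -2.2, 31.5), (-14.3, 0.4, 31.4), (-14.2, 2.7, 31.2), (-14.2, 5.3, 31.3), (-13.7, 9.1, 30.0)]
[(-11.7, -10.0, 32.8), (-69.3, 0.4, 176.1), (-11.7, -2.2, 33.0), (-12.0, 0.4, 33.7), (-12.0, 2.7, 33.8), (-11.8, 5.3, 33.2), (-11.7, 9.0, 32.9)]
[(-8.9, -10.0, 33.8), (-10.8, -5.7, 38.5), (-8.6, -2.2, 33.2), (-8.8, 0.4, 33.6), (-8.7, 2.7, 33.5), (-10.6, 5.1, 37.9), (-10.8, 8.7, 38.4)]
[(-10.7, -8.9, 50.0), (-11.4, -5.2, 51.4), (-3.5, -2.2, 34.4), (-2.8, 0.4, 33.0), (-2.7, 2.7, 32.8), (-11.5, 4.7, 51.7), (-11.2, 8.0, 51.1)]
[(-11.4, -8.1, 62.2), (-10.4, -4.8, 60.2), (3.2, -2.2, 33.5), (-69.3, 0.4, 176.1), (3.5, 2.7, 32.8), (-11.5, 4.4, 62.3), (-10.9, 7.5, 61.1)]
[(-11.2, -7.7, 67.9), (-11.0, -4.5, 67.7), (7.0, -2.2, 34.1), (7.5, 0.4, 33.2), (7.2, 2.7, 33.9), (-1
[... 237 characters left out ...]
(34.3, 0.4, 7.2), (33.6, 3.2, 8.3), (-4.8, 4.1, 71.0), (-11.9, 6.3, 82.5)]
[(-12.3, -6.2, 91.7), (-3.9, -4.2, 79.3), (45.1, -2.9, 6.8), (45.9, 0.4, 5.6), (45.2, 3.2, 6.7), (1.9, 4.2, 70.7), (-12.4, 5.8, 91.8)]
[(-14.8, -5.4, 102.4), (1.1, -4.2, 80.9), (58.1, -3.0, 3.9), (57.5, 0.4, 4.7), (57.8, 3.3, 4.3), (8.8, 4.3, 70.5), (-10.6, 5.5, 96.7)]
[(-11.1, -5.4, 103.9), (7.8, -4.3, 80.4), (71.3, -3.1, 1.7), (71.2, 0.4, 1.8), (72.0, 3.4, 0.7), (71.7, 6.9, 1.2), (-5.9, 5.5, 97.5)]
[[102, 96, 90], [129, 69, 34], [115, 75, 56], [79, 79, 77], [80, 79, 79], [41, 39, 37], [121, 64, 27], [135, 70, 28], [136, 72, 29], [33, 29, 28], [77, 76, 75], [76, 76, 75], [76, 76, 76], [102, 102, 98], [103, 103, 100]]
```

The fingers are shut to 5 mm inside the grip's drawn outline. They reached the commanded opening with only 3 N, so I'll close fully and check the force.

Emit:
servo_tool(
  commands=[
    [0,0,0,0,0,0],
    [0,0,0,0,0,0],
    [0,0,0,0,0,0],
    [0,0,0,0,0,0],
    [0,0,0,0,0,0],
    [0,0,0,0,0,0],
    [0,0,0,0,0,0],
    [0,0,0,0,0,0],
    [0,0,0,0,0,0],
    [0,0,0,0,0,0],
  ],
  claw=0.0,
)

```text
time_s: 14.55
tool_pos: [0.5177, -0.2296, 0.0078]
orientation: [[-0.969, -0.247, 0.0], [-0.247, 0.969, -0.0], [-0.0, -0.0, -1.0]]
contact_force: [0.2, -1.0, 6.1]
gripper_width: -0.0004
finger_force: 2.8
```

Emit:
servo_tool(
  commands=[
    [0,0,0,0,0,0],
    [0,0,0,0,0,0],
    [0,0,0,0,0,0],
    [0,0,0,0,0,0],
    [0,0,0,0,0,0],
    [0,0,0,0,0,0],
    [0,0,0,0,0,0],
    [0,0,0,0,0,0],
    [0,0,0,0,0,0],
    [0,0,0,0,0,0],
  ],
  claw=0.05,
)

```text
time_s: 15.55
tool_pos: [0.5175, -0.2295, 0.0075]
orientation: [[-0.969, -0.247, 0.0], [-0.247, 0.969, -0.0], [-0.0, -0.0, -1.0]]
contact_force: [-0.3, -0.4, 0.3]
gripper_width: 0.0502
finger_force: 0.0
```

```bash
cat > wd.py <<'E'
from h import *
import sys
o=robot.get_obs();c=cap('wrist',sys.argv[1]); P=cloud(c); hsv=cv2.cvtColor(c['image'],cv2.COLOR_RGB2HSV);H,S,V=[hsv[...,i] for i in range(3)];z=P[...,2]
t=o['tool_pos'];print(o['time_s'],np.round(t,4),o['gripper_width'],o['finger_force'],np.round(o['contact_force'],1))
m=(H>5)&(H<18)&(S>140)&(abs(P[...,0]-t[0])<.1)&(abs(P[...,1]-t[1])<.04)
z0=float(sys.argv[2]) if len(sys.argv)>2 else 0
def R(k,zz,n):
    v,u=np.nonzero(k); w=atz(c,np.c_[u,v],zz)[:,:2]*1000
    r=cv2.minAreaRect(w.astype(np.float32)); print(n,len(u),np.round(np.median(z[k]),4),np.round(r[0],1),np.round(r[1],1),round(r[2],1))
R(m&(z>z0+.0315),z0+.034,'grip')
q=P[m&(z>z0+.0005)&(z<z0+.0115)]; T=q[q[:,0]>q[:,0].max()-.012]; print('n',len(q),'tip pts',np.percentile(T,[2,50,98],axis=0).round(4).tolist())
E
python3 wd.py w7.png
```

```text
15.55 [ 0.5175 -0.2295  0.0075] 0.050164363714082096 0.0 [-0.3 -0.4  0.3]
grip 4133 0.0331 [ 529.6 -227.8] [72.  22.7] 15.2
n 4122 tip pts [[0.5817, -0.2238, 0.0008], [0.586, -0.2139, 0.002], [0.5921, -0.2009, 0.0034]]
```

Emit:
servo_tool(
  commands=[
    [0,0,0,0,0,0],
    [0,0,0,0,0,0],
    [0,0,0,0,0,0],
    [0,0,0,0,0,0],
    [0,0,0,0,0,0],
    [0,0,0,0,0,0],
    [0,0,0,0,0,0],
    [0,0,0,0,0,0],
    [0,0,0,0,0,0],
    [0,0,0,0,0,0],
  ],
  claw=0.019,
)

```text
time_s: 16.6
tool_pos: [0.5178, -0.2296, 0.0079]
orientation: [[-0.969, -0.247, 0.001], [-0.247, 0.969, -0.0], [-0.001, -0.0, -1.0]]
contact_force: [-0.5, 1.5, 5.6]
gripper_width: 0.019
finger_force: 4.0
```

Emit:
servo_tool(
  commands=[
    [0,0,0,0,0,0],
    [0,0,0,0,0,0],
    [0,0,0,0,0,0],
    [0,0,0,0,0,0],
    [0,0,0,0,0,0],
    [0,0,0,0,0,0],
    [0,0,0,0,0,0],
    [0,0,0,0,0,0],
    [0,0,0,0,0,0],
    [0,0,0,0,0,0],
  ],
  claw=0.012,
)

```text
time_s: 17.6
tool_pos: [0.518, -0.2296, 0.0083]
orientation: [[-0.969, -0.247, 0.001], [-0.247, 0.969, -0.0], [-0.001, -0.001, -1.0]]
contact_force: [-0.1, 2.9, 9.2]
gripper_width: 0.0122
finger_force: 9.3
```

```bash
python3 wd.py w8.png; python3 -c "
from h import *
o=robot.get_obs();print({k:np.round(o[k],3).tolist() for k in('torque','joint_torque','contact_force')})"
```

```text
17.6 [ 0.518  -0.2296  0.0083] 0.012180776025048598 9.281141235551331 [-0.1  2.9  9.2]
grip 2913 0.0338 [ 529.6 -228.2] [73.  26.5] 19.6
n 3379 tip pts [[0.5831, -0.2257, 0.0011], [0.5873, -0.2161, 0.0027], [0.5937, -0.2032, 0.004]]
{'torque': [0.298, 0.139, 0.02], 'joint_torque': [-0.914, -53.387, -19.212, -0.213, -0.46, 0.018], 'contact_force': [-1.068, 2.449, 8.373]}
```

Emit:
servo_tool(
  commands=[
    [0,0,0.003,0,0,0],
    [0,0,0.008,0,0,0],
    [0,0,0.018,0,0,0],
    [0,0,0.032,0,0,0],
    [0,0,0.048,0,0,0],
    [0,0,0.064,0,0,0],
    [0,0,0.078,0,0,0],
    [0,0,0.087,0,0,0],
    [0,0,0.09,0,0,0],
    [0,0,0.09,0,0,0],
  ],
)

```text
time_s: 18.65
tool_pos: [0.5175, -0.2295, 0.0977]
orientation: [[-0.969, -0.247, 0.0], [-0.247, 0.969, -0.0], [-0.0, -0.0, -1.0]]
contact_force: [0.7, 0.5, -0.8]
gripper_width: 0.0119
finger_force: 0.0
```

```bash
python3 wd.py w9.png 0.09
```

```text
18.65 [ 0.5175 -0.2295  0.0977] 0.011884770822956194 0.0 [ 0.7  0.5 -0.8]
grip 86 0.1312 [ 484.2 -287.5] [133.6  62.5] 78.2Traceback (most recent call last):
  File "wd.py", line 11, in <module>
    q=P[m&(z>z0+.0005)&(z<z0+.0115)]; T=q[q[:,0]>q[:,0].max()-.012]; print('n',len(q),'tip pts',np.percentile(T,[2,50,98],axis=0).round(4).tolist())
                                                 ~~~~~~~~~~^^
    return umr_maximum(a, axis, None, out, keepdims, initial, where)
ValueError: zero-size array to reduction operation maximum which has no identity
```

```bash
python3 wd.py w10.png; python3 - <<'E'
from h import *
c=load('w10.png');P=cloud(c);hsv=cv2.cvtColor(c['image'],cv2.COLOR_RGB2HSV);H,S,V=[hsv[...,i] for i in range(3)];z=P[...,2]
m=(H>5)&(H<18)&(S>140)&(abs(P[...,0]-.54)<.08)&(abs(P[...,1]+.22)<.05)
q=P[m]; Y=np.radians(14.3);Rx=np.array([[np.cos(Y),np.sin(Y)],[-np.sin(Y),np.cos(Y)]])
w=np.c_[(q[:,:2]-[.5175,-.2296])@Rx.T,q[:,2]]*1000
for a in range(-18,80,6):
    k=w[(w[:,0]>=a)&(w[:,0]<a+6)]
    if len(k)>3: print(a,len(k),np.percentile(k[:,1],[3,97]).round(1),np.percentile(k[:,2],[3,50,97]).round(1))
E
```

```text
18.7 [ 0.5173 -0.2294  0.0972] 0.012035437283929775 0.0 [ 0.  -0.1 -0.1]
grip 1844 0.0332 [ 522.1 -316.8] [234.6 102.2] 67.8
n 2066 tip pts [[0.5822, -0.2228, 0.0008], [0.5866, -0.2144, 0.0022], [0.5928, -0.203, 0.0036]]
-18 313 [-15.6   5.8] [ 0.5 28.2 33.1]
-12 414 [-15.5   5.5] [ 31.7  33.2 125.8]
-6 401 [-15.6   6.1] [ 31.8  33.2 127.8]
0 391 [-15.1   6.2] [ 31.9  33.2 128.7]
6 375 [-15.2   6.2] [31.6 33.2 34.5]
12 193 [-14.7   6.2] [31.2 32.9 34.2]
18 13 [-6.5  7.4] [ 9.2 10.6 11.5]
24 280 [-14.4   7.9] [ 8.4  9.5 10.7]
30 278 [-14.5   7.5] [7.2 8.6 9.8]
36 244 [-13.3   8.2] [6.5 7.6 8.7]
42 216 [-9.7  8.3] [5.6 6.6 7.7]
48 212 [-9.9  8.4] [4.3 5.5 6.7]
54 214 [-10.2   8.5] [3.3 4.5 5.6]
60 205 [-10.2   8.5] [2.2 3.6 4.8]
66 204 [-10.3   9.2] [1.3 2.6 3.6]
72 131 [-10.5   9.3] [0.2 1.6 2.7]
```

Emit:
servo_tool(
  commands=[
    [0.001,-0.0045,0,0,0,0.03],
    [0.001,-0.0045,0,0,0,0.05],
    [0.001,-0.0045,0,0,0,0.05],
    [0.001,-0.0045,-0.015,0,0,0.05],
    [0.001,-0.0045,-0.035,0,0,0.05],
    [0.001,-0.0045,-0.055,0,0,0.05],
    [0.001,-0.0045,-0.073,0,0,0.05],
    [0.001,-0.0045,-0.085,0,0,0.05],
    [0.001,-0.0045,-0.0915,0,0,0.05],
    [0.001,-0.0045,-0.0915,0,0,0.05],
  ],
  claw=0.05,
)

```text
time_s: 19.75
tool_pos: [0.5182, -0.2338, 0.0054]
orientation: [[-0.956, -0.295, -0.001], [-0.295, 0.956, 0.001], [0.001, 0.001, -1.0]]
contact_force: [-0.9, 0.7, 0.4]
gripper_width: 0.0498
finger_force: 0.0
```

```bash
cat > wl.py <<'E'
from h import *
import sys
o=robot.get_obs();c=cap('wrist',sys.argv[1]);P=cloud(c);hsv=cv2.cvtColor(c['image'],cv2.COLOR_RGB2HSV);H,S,V=[hsv[...,i] for i in range(3)]
t=np.array(o['tool_pos']);R=np.array(o['orientation']).reshape(3,3);print(o['time_s'],t.round(4),o['gripper_width'],o['finger_force'],np.round(o['contact_force'],1))
A=np.c_[-R[:,0],R[:,1],[0,0,1]]  # local: forward, left, up, about TCP
w=(P-t)@A*1000
m=(H>5)&(H<18)&(S>140)&(abs(w[...,0]-30)<65)&(abs(w[...,1])<30)&(abs(w[...,2])<60); q=w[m]
for a in range(-20,85,7):
    k=q[(q[:,0]>=a)&(q[:,0]<a+7)]
    if len(k)>8: print(a,len(k),np.percentile(k[:,1],[2,98]).round(1),np.percentile(k[:,2],[3,50,97]).round(1))
print('x range',np.percentile(q[:,0],[.5,99.5]).round(1))
E
python3 wl.py w11.png
```

```text
19.75 [ 0.5182 -0.2338  0.0054] 0.04982712806131414 0.0 [-0.9  0.7  0.4]
-20 754 [-10.3   9.2] [-5.1 14.9 26. ]
-13 1534 [-11.7  10.8] [-4.5 27.2 28.7]
-6 1071 [-11.6  10.8] [26.2 27.7 28.9]
1 1025 [-11.7  10.6] [26.3 27.7 28.8]
8 945 [-11.4  10.4] [26.5 27.7 28.8]
15 71 [-9.6  8.7] [26.1 26.9 27.7]
29 578 [-12.2  10.6] [2.  3.1 4.3]
36 624 [-12.3  10.5] [0.9 2.  3.2]
43 575 [-12.4  10.3] [-0.3  0.8  1.9]
50 566 [-12.4  10.4] [-1.5 -0.3  0.7]
57 547 [-12.5  10.5] [-2.6 -1.5 -0.5]
64 511 [-12.7  10.2] [-3.9 -2.8 -1.6]
71 373 [-12.4  10.3] [-4.8 -3.8 -2.8]
x range [-13.6  75.5]
```

Emit:
servo_tool(
  commands=[
    [0,-0.0007,0,0,0,0],
    [0,-0.0007,0,0,0,0],
    [0,-0.0007,0,0,0,0],
    [0,-0.0007,0,0,0,0],
    [0,-0.0007,0,0,0,0],
    [0,-0.0007,0,0,0,0],
    [0,-0.0007,0,0,0,0],
    [0,-0.0007,0.001,0,0,0],
    [0,-0.0007,0.002,0,0,0],
    [0,-0.0007,0.003,0,0,0],
  ],
  claw=0.017,
)

```text
time_s: 20.8
tool_pos: [0.5186, -0.2348, 0.0093]
orientation: [[-0.956, -0.295, 0.0], [-0.295, 0.956, -0.0], [-0.0, -0.0, -1.0]]
contact_force: [-0.4, 1.2, -0.9]
gripper_width: 0.017
finger_force: 0.1
```

```bash
python3 wl.py w12.png
```

```text
20.8 [ 0.5186 -0.2348  0.0093] 0.01695045919775405 0.08941570872138982 [-0.4  1.2 -0.9]
-20 1033 [-11.9   9.2] [-8.2 11.8 23.9]
-13 1230 [-13.9   9.8] [-3.1 24.4 26.2]
-6 808 [-8.3  8.8] [23.2 24.9 26.5]
1 819 [-8.3  8.8] [23.7 25.1 52. ]
8 746 [-8.3  8.7] [23.6 24.9 47.5]
15 27 [-7.8  7.1] [22.8 23.7 24.3]
22 26 [ 3.4 10.4] [0.7 1.5 2.5]
29 559 [-10.2  10.5] [-1.3  0.3  1.7]
36 584 [-10.8  11.1] [-2.7 -0.9  0.5]
43 576 [-11.5  11.3] [-3.8 -2.2 -0.6]
50 556 [-11.5  11.4] [-4.8 -3.4 -1.8]
57 535 [-11.3  11.6] [-6.1 -4.4 -3. ]
64 491 [-10.9  11.8] [-7.2 -5.7 -4.2]
71 347 [-11.1  11.4] [-8.3 -6.8 -5.3]
x range [-14.1  75.4]
```

Emit:
servo_tool(
  commands=[
    [0,0,0,0,0,0],
    [0,0,0,0,0,0],
    [0,0,0,0,0,0],
    [0,0,0,0,0,0],
    [0,0,0,0,0,0],
    [0,0,0,0,0,0],
    [0,0,0,0,0,0],
    [0,0,0,0,0,0],
    [0,0,0.001,0,0,0],
    [0,0,0.003,0,0,0],
  ],
  claw=0.013,
)

```text
time_s: 21.85
tool_pos: [0.5184, -0.2346, 0.012]
orientation: [[-0.956, -0.295, -0.0], [-0.295, 0.956, 0.0], [0.0, 0.0, -1.0]]
contact_force: [-0.3, 0.2, 0.1]
gripper_width: 0.0131
finger_force: 0.0
```

```bash
python3 wl.py w13.png
```

```text
21.85 [ 0.5184 -0.2346  0.012 ] 0.0131026730283564 0.0 [-0.3  0.2  0.1]
-20 740 [-14.1   5. ] [-11.6   8.   20.3]
-13 1278 [-16.9   5.5] [-10.8  20.7  22.3]
-6 631 [-16.6   6.5] [19.4 21.1 27.5]
1 629 [-6.3  6.8] [19.7 21.2 53.2]
8 572 [-6.3  6.8] [20.  21.1 54.1]
15 16 [-6.1  2.6] [19.4 20.3 20.8]
22 38 [-4.9  7.9] [-3.4 -2.5 -1.7]
29 421 [-7.5  8.2] [-4.6 -3.4 -2.3]
36 440 [-8.1  8.5] [-5.8 -4.7 -3.6]
43 434 [-8.7  9.2] [-6.9 -5.8 -4.7]
50 446 [-9.3  9.7] [-8.2 -7.  -5.9]
57 452 [-9.9 10.3] [-9.2 -8.1 -7.1]
64 491 [-11.6  11. ] [-10.4  -9.3  -8.2]
71 334 [-11.7  11.1] [-11.7 -10.5  -9.3]
x range [-14.2  75.6]
```

Emit:
servo_tool(
  commands=[
    [0,0,0,0,0,0],
    [0,0,0,0,0,0],
    [0,0,0,0,0,0],
    [0,0,0,0,0,0],
    [0.0008,-0.003,0,0,0,0.04],
    [0.0017,-0.0054,-0.002,0,0,0.072],
    [0.0017,-0.0054,-0.005,0,0,0.072],
    [0.0017,-0.0054,-0.008,0,0,0.072],
    [0.0017,-0.0054,-0.01,0,0,0.072],
    [0.0017,-0.0054,-0.01,0,0,0.072],
  ],
  claw=0.05,
)

```text
time_s: 22.9
tool_pos: [0.5199, -0.2399, 0.0016]
orientation: [[-0.932, -0.362, -0.001], [-0.362, 0.932, 0.0], [0.0, 0.001, -1.0]]
contact_force: [0.6, -0.6, 0.2]
gripper_width: 0.0502
finger_force: 0.0
```

```bash
python3 wl.py w14.png
```

```text
22.9 [ 0.5199 -0.2399  0.0016] 0.05019809741732806 0.0 [ 0.6 -0.6  0.2]
-20 990 [-9.5 10.3] [-1.6 18.3 30. ]
-13 1519 [-11.1  11.5] [-0.2 31.1 32.5]
-6 1126 [-10.9  11.4] [30.  31.6 32.7]
1 1081 [-11.   11.5] [29.9 31.6 32.7]
8 962 [-10.7  11.2] [30.2 31.4 32.6]
15 57 [-9.  10.2] [29.8 30.6 31.3]
29 584 [-11.1  11.6] [5.8 7.  8.1]
36 617 [-11.2  11.6] [4.8 5.8 7. ]
43 630 [-11.3  11.8] [3.5 4.7 5.6]
50 577 [-11.2  11.9] [2.2 3.4 4.5]
57 564 [-11.3  11.7] [1.  2.3 3.3]
64 518 [-11.1  11.7] [-0.1  1.1  2.3]
71 389 [-11.2  11.1] [-1.1  0.1  1.1]
x range [-13.8  75.5]
```

Emit:
servo_tool(
  commands=[
    [0,0,0,0,0,0],
    [0,0,0,0,0,0],
    [0,0,0,0,0,0],
    [0,0,0,0,0,0],
    [0,0,0,0,0,0],
    [0,0,0,0,0,0],
    [0,0,0,0,0,0],
    [0,0,0,0,0,0],
    [0,0,0,0,0,0],
    [0,0,0,0,0,0],
  ],
  claw=0.014,
)

```text
time_s: 23.95
tool_pos: [0.5204, -0.2402, 0.0024]
orientation: [[-0.932, -0.363, 0.001], [-0.363, 0.932, -0.0], [-0.0, -0.0, -1.0]]
contact_force: [-0.7, 2.0, 5.8]
gripper_width: 0.0215
finger_force: 59.2
```

```bash
python3 wl.py w15.png
```

```text
23.95 [ 0.5204 -0.2402  0.0024] 0.021535069244475638 59.225197434425354 [-0.7  2.   5.8]
-20 1128 [-10.   10.7] [-2.5 17.8 29.6]
-13 1356 [-11.1  11.3] [ 2.8 30.5 31.9]
-6 1069 [-10.5  10.9] [29.8 30.9 32.1]
1 1036 [-10.5  10.8] [29.7 30.9 32.2]
8 917 [-10.4  10.9] [29.6 30.8 32.2]
15 54 [-9.8  9.1] [28.9 29.9 30.5]
29 592 [-11.1  11.6] [5.1 6.2 7.4]
36 638 [-11.2  11.7] [4.  5.1 6. ]
43 590 [-11.   11.9] [2.8 3.9 4.9]
50 592 [-11.1  11.7] [1.5 2.7 3.8]
57 555 [-11.   11.8] [0.4 1.5 2.6]
64 519 [-11.1  11.9] [-0.9  0.3  1.4]
71 381 [-10.9  11.7] [-1.6 -0.6  0.4]
x range [-14.   75.3]
```

Lower down the grip is firm (59 N at 21.5 mm). Lifting.

Emit:
servo_tool(
  commands=[
    [0,0,0.002,0,0,0],
    [0,0,0.006,0,0,0],
    [0,0,0.014,0,0,0],
    [0,0,0.026,0,0,0],
    [0,0,0.04,0,0,0],
    [0,0,0.055,0,0,0],
    [0,0,0.07,0,0,0],
    [0,0,0.082,0,0,0],
    [0,0,0.09,0,0,0],
    [0,0,0.09,0,0,0],
  ],
)

```text
time_s: 25.0
tool_pos: [0.5207, -0.2404, 0.0932]
orientation: [[-0.932, -0.363, 0.002], [-0.363, 0.932, -0.001], [-0.001, -0.001, -1.0]]
contact_force: [0.3, 0.9, -0.7]
gripper_width: 0.0217
finger_force: 58.8
```

```bash
python3 wl.py w16.png
```

```text
25.0 [ 0.5207 -0.2404  0.0932] 0.021744848084290915 58.832693696022034 [ 0.3  0.9 -0.7]
-20 1079 [-9.8 10.6] [-2.4 17.7 29.6]
-13 1344 [-10.8  11.3] [ 5.3 30.5 32. ]
-6 1059 [-10.2  10.7] [29.6 30.8 31.8]
1 1024 [-10.4  10.8] [29.8 30.8 32. ]
8 921 [-10.4  10.9] [29.7 30.8 32.1]
15 17 [-9.2  9.6] [28.6 29.5 30. ]
29 601 [-11.1  11.5] [5.1 6.2 7.3]
36 628 [-10.9  11.5] [3.8 5.  6.1]
43 604 [-11.   11.5] [2.7 3.8 5. ]
50 571 [-11.   11.7] [1.4 2.7 3.8]
57 552 [-10.9  11.7] [0.5 1.4 2.5]
64 516 [-10.7  11.9] [-0.7  0.2  1.3]
71 383 [-10.9  11.6] [-1.7 -0.7  0.2]
x range [-14.   75.4]
```

Emit:
servo_tool(
  commands=[
    [-0.003,0.012,0,0,0,-0.02],
    [-0.009,0.04,0,0,0,-0.05],
    [-0.017,0.076,0,0,0,-0.1],
    [-0.025,0.115,0,0,0,-0.15],
    [-0.033,0.154,0,0,0,-0.2],
    [-0.041,0.192,0,0,0,-0.25],
    [-0.049,0.226,0,0,0,-0.29],
    [-0.055,0.25,0,0,0,-0.314],
    [-0.057,0.263,0,0,0,-0.314],
    [-0.057,0.263,0,0,0,-0.314],
  ],
)

```text
time_s: 26.05
tool_pos: [0.4629, 0.0238, 0.0917]
orientation: [[-0.998, -0.06, -0.001], [-0.06, 0.998, 0.0], [0.001, 0.0, -1.0]]
contact_force: [0.2, 0.7, -0.7]
gripper_width: 0.0218
finger_force: 58.9
```

```bash
python3 wl.py w17.png; python3 - <<'E'
from h import *
c=load('w17.png');P=cloud(c);z=P[...,2]
def R(x0,x1,y0,y1,z0,z1,zz,n):
    k=(P[...,0]>x0)&(P[...,0]<x1)&(P[...,1]>y0)&(P[...,1]<y1)&(z>z0)&(z<z1)&(c['z_map']>0); k=cv2.morphologyEx(k.astype(np.uint8),cv2.MORPH_OPEN,np.ones((3,3)))>0
    v,u=np.nonzero(k); w=atz(c,np.c_[u,v],zz)[:,:2]*1000; r=cv2.minAreaRect(w.astype(np.float32)); print(n,len(u),np.median(z[k]).round(4),np.round(r[0],1),np.round(r[1],1),round(r[2],2),cv2.boxPoints(r).round(1).tolist())
R(.53,.63,-.04,.1,.038,.047,.042,'module top')
R(.40,.65,-.06,.12,.007,.0135,.010,'plate')
# plate long edges by line fits
m=(abs(z-.010)<.003)
for s,n in((1,'left'),(-1,'right')):
    pts=[]
    for x in np.arange(.435,.61,.01):
        k=m&(abs(P[...,0]-x)<.003)&(abs(P[...,1]-.027)<.07); y=P[...,1][k]
        if len(y)>20: pts.append((x,y.max() if s>0 else y.min()))
    pts=np.array(pts);f=np.polyfit(pts[:,0],pts[:,1],1);print(n,np.degrees(np.arctan(f[0])).round(2),np.polyval(f,.5236).round(4),len(pts))
E
```

```text
26.05 [0.4629 0.0238 0.0917] 0.02176346342401454 58.91320466995239 [ 0.2  0.7 -0.7]
-20 863 [-9.3 10.9] [-1.7 19.6 29.8]
-13 1253 [-10.4  11.1] [13.3 30.6 31.9]
-6 1045 [-10.2  10.7] [29.7 30.8 32. ]
1 1020 [-10.4  10.8] [29.7 30.9 32.3]
8 944 [-10.4  11. ] [29.7 30.8 32.4]
15 40 [-9.5  9.3] [29.2 29.8 30.5]
29 583 [-11.1  11.5] [5.  6.2 7.4]
36 640 [-10.9  11.8] [4.  5.  6.1]
43 597 [-11.1  11.9] [2.7 3.8 4.9]
50 587 [-10.8  11.6] [1.6 2.6 3.6]
57 536 [-11.   11.7] [0.3 1.4 2.5]
64 519 [-11.   11.5] [-0.8  0.2  1.2]
71 374 [-10.8  11.6] [-1.7 -0.8  0.1]
x range [-14.   75.5]
module top 1287 0.0416 [568.1  30.1] [29.6 56.4] 2.31 [[552.2000122070312, 57.70000076293945], [554.5, 1.399999976158142], [584.0999755859375, 2.5999999046325684], [581.7999877929688, 58.900001525878906]]
plate 19348 0.0093 [491.4  23.6] [134.1 109.3] 3.25 [[421.29998779296875, 74.4000015258789], [427.5, -34.79999923706055], [561.4000244140625, -27.200000762939453], [555.2000122070312, 81.9000015258789]]
left -20.78 0.0546 12
right 11.48 -0.0217 12
```

Emit:
servo_tool(
  commands=[
    [0,-0.0015,-0.01,0,0,0],
    [0,-0.0015,-0.025,0,0,0],
    [0,-0.0015,-0.04,0,0,0],
    [0,-0.0015,-0.054,0,0,0],
    [0,-0.0015,-0.065,0,0,0],
    [0,-0.0015,-0.072,0,0,0],
    [0,-0.0015,-0.075,0,0,0],
    [0,-0.0015,-0.0765,0,0,0],
    [0,-0.0015,-0.0775,0,0,0],
    [0,-0.0015,-0.078,0,0,0],
  ],
)

```text
time_s: 27.1
tool_pos: [0.4634, 0.0214, 0.0143]
orientation: [[-0.998, -0.057, 0.001], [-0.057, 0.998, -0.0], [-0.001, -0.0, -1.0]]
contact_force: [0.4, 0.6, -0.1]
gripper_width: 0.0213
finger_force: 58.9
```

Emit:
servo_tool(
  commands=[
    [0,0,-0.0003,0,0,0],
    [0,0,-0.0006,0,0,0],
    [0,0,-0.0008,0,0,0],
    [0,0,-0.001,0,0,0],
    [0,0,-0.0011,0,0,0],
    [0,0,-0.0012,0,0,0],
    [0,0,-0.0013,0,0,0],
    [0,0,-0.0014,0,0,0],
    [0,0,-0.0015,0,0,0],
    [0,0,-0.0015,0,0,0],
  ],
)

```text
time_s: 28.1
tool_pos: [0.4632, 0.0214, 0.0125]
orientation: [[-0.998, -0.057, -0.0], [-0.057, 0.998, 0.0], [0.0, 0.0, -1.0]]
contact_force: [-0.0, -0.0, -2.2]
gripper_width: 0.0218
finger_force: 58.9
```

```bash
python3 wl.py w18.png|head -4; python3 - <<'E'
from h import *
print(np.mean([robot.get_obs()['contact_force'] for _ in range(3)],0))
E
```

```text
28.1 [0.4632 0.0214 0.0125] 0.02181730205054031 58.917778730392456 [-0.  -0.  -2.2]
-20 1118 [-9.9 10.7] [-2.4 18.2 29.6]
-13 1340 [-10.9  11.1] [ 5.8 30.6 32. ]
-6 1052 [-10.2  10.7] [29.7 30.9 32. ]
[-0.48090467 -0.64997762 -0.47122247]
```

Emit:
servo_tool(
  commands=[
    [0.001,0.0,-0.0002,0,0,0],
    [0.003,0.0002,-0.0004,0,0,0],
    [0.006,0.0003,-0.0005,0,0,0],
    [0.01,0.0006,-0.0005,0,0,0],
    [0.014,0.0008,-0.0005,0,0,0],
    [0.018,0.001,-0.0005,0,0,0],
    [0.022,0.0013,-0.0005,0,0,0],
    [0.026,0.0015,-0.0005,0,0,0],
    [0.029,0.0016,-0.0005,0,0,0],
    [0.03,0.0017,-0.0005,0,0,0],
  ],
)

```text
time_s: 29.15
tool_pos: [0.4937, 0.0231, 0.0123]
orientation: [[-0.998, -0.057, 0.001], [-0.057, 0.998, -0.0], [-0.001, -0.0, -1.0]]
contact_force: [-2.5, 0.0, 8.1]
gripper_width: 0.0214
finger_force: 59.8
```

Emit:
servo_tool(
  commands=[
    [0.001,0.0001,0,0,0,0],
    [0.002,0.0001,0,0,0,0],
    [0.003,0.0002,0,0,0,0],
    [0.004,0.0002,0,0,0,0],
    [0.005,0.0003,0,0,0,0],
    [0.006,0.0003,0,0,0,0],
    [0.007,0.0004,0,0,0,0],
    [0.008,0.0005,0,0,0,0],
    [0.009,0.0005,0,0,0,0],
    [0.01,0.0006,0,0,0,0],
  ],
)

```text
time_s: 30.15
tool_pos: [0.5029, 0.0237, 0.0123]
orientation: [[-0.998, -0.057, -0.001], [-0.057, 0.998, -0.0], [0.001, -0.0, -1.0]]
contact_force: [-4.0, -0.9, 8.0]
gripper_width: 0.0214
finger_force: 60.0
```

Emit:
servo_tool(
  commands=[
    [0.0015,0.0001,0,0,0,0],
    [0.003,0.0002,0,0,0,0],
    [0.0045,0.0003,0,0,0,0],
    [0.006,0.0003,0,0,0,0],
    [0.0075,0.0004,0,0,0,0],
    [0.009,0.0005,0,0,0,0],
    [0.0105,0.0006,0,0,0,0],
    [0.012,0.0007,0,0,0,0],
    [0.013,0.0007,0,0,0,0],
    [0.013,0.0007,0,0,0,0],
  ],
)

```text
time_s: 31.15
tool_pos: [0.5161, 0.0244, 0.0123]
orientation: [[-0.998, -0.057, -0.0], [-0.057, 0.998, -0.0], [0.0, -0.0, -1.0]]
contact_force: [-3.7, -0.4, 7.0]
gripper_width: 0.0216
finger_force: 59.9
```

```bash
python3 wl.py w19.png; python3 - <<'E'
from h import *
c=load('w19.png');s=cap('side','s19.png');sc=cap('scene','sc19.png')
f=np.array([.9984,.0567]);l=np.array([-.0567,.9984])
for n,c in(('wrist',c),('side',s),('scene',sc),('side0',load('side0.png'))):
    P=cloud(c); d=P[...,:2]-[.5238,.0256]; X=d@f*1000; Y=d@l*1000; Z=P[...,2]*1000
    m=(X>33)&(X<76)&(abs(Y)<32)&(Z>37)&(Z<52)&(c['z_map']>0)
    if m.sum()>50:
        A=np.c_[X[m],Y[m],np.ones(m.sum())]; z=Z[m]
        for _ in range(4):
            k=np.linalg.lstsq(A,z,rcond=None)[0]; g=abs(z-A@k)<1.0; A,z=A[g],z[g]
        e=lambda x,y:round(float(k@[x,y,1]),2)
        print(n,len(z),'slopes',k[:2].round(4),'z front',e(32,0),'mid',e(56,0),'rear',e(80,0))
I=np.zeros((520,800,3),np.uint8);I[:400,:400]=cv2.resize(load('w19.png')['image'][180:480,170:470],(400,400));a=cv2.resize(s['image'][235:345,225:385],(400,275),interpolation=cv2.INTER_CUBIC);I[:275,400:]=a
I[280:520,400:]=cv2.resize(s['image'][280:400,200:400],(400,240),interpolation=cv2.INTER_CUBIC);cv2.imwrite('pics/c19.png',I[:,:,::-1])
E
```

```text
31.15 [0.5161 0.0244 0.0123] 0.02162765410187767 59.87622320652008 [-3.7 -0.4  7. ]
-20 1115 [-10.2  10.6] [-2.5 17.9 30. ]
-13 1317 [-11.2  11.1] [ 5.6 30.6 32. ]
-6 1066 [-10.2  10.7] [29.8 30.9 32. ]
1 1004 [-10.4  10.4] [29.8 30.9 32. ]
8 909 [-10.4  10.6] [29.7 30.8 31.9]
15 40 [-8.4 10. ] [29.  29.8 30.4]
29 603 [-11.2  11.6] [5.1 6.2 7.5]
36 342 [-11.3  11.7] [4.1 5.4 6.9]
x range [-14.1  39.3]
wrist 842 slopes [ 0.6842 -0.0015] z front 40.08 mid 56.5 rear 72.93
side 141 slopes [-0.0134 -0.014 ] z front 44.39 mid 44.07 rear 43.75
scene 112 slopes [-0.0341 -0.0119] z front 44.64 mid 43.82 rear 43.01
side0 181 slopes [ 0.0219 -0.0025] z front 41.91 mid 42.43 rear 42.96
```

View pics/c19.png

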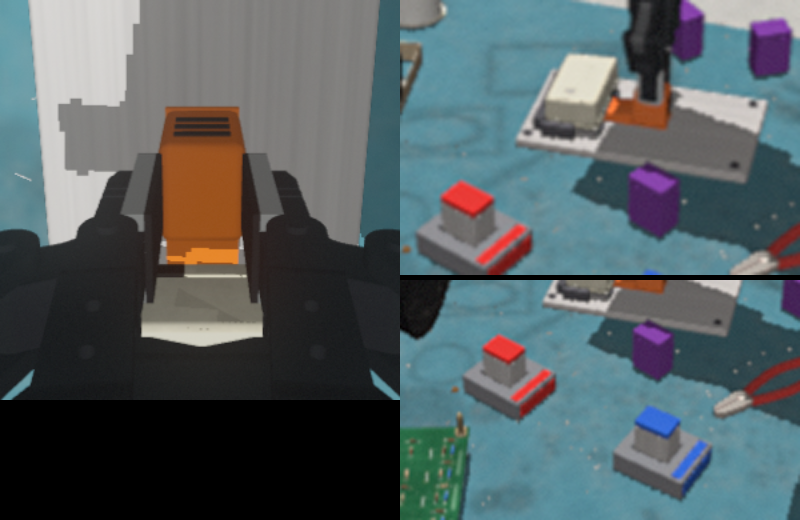

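The picture shows the wedge gripped with its ramp under the module, the module seated in its bed, and the red block seated in its red holder. By depth, the front edge is up about 2.5–3 mm: the ramp disappears under the edge 39 mm ahead of the grip, where it is 8 mm high.

```bash
python3 -c "
from plant import robot
print(robot.job_done())"
```

```text
the job is handed in; nothing more can be done
None
```

The job is handed in at about 31 s of the 58 s allowed: the red block is fully down in its holder and released. The gripped wedge holds the module's front edge about 3 mm clear of the rails; the first wedge grasps slipped, shifting it a few millimetres on the bench before I gripped it lower.

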